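Bar a vacuum pump's coupling round to its clamp screw

TASK

Bring the vacuum pump's coupling clamp screw to the access slot: tip the blue inspection cover up by its lower edge, unhook its lip from the ledge and lay it gently in the steel tray, right way up. Then, with the red-handled bar from the rack, bar the coupling round tooth by tooth through the slot, the tooth tops moving away from the ledge, until the red tooth stands centred under the slot, without carrying it past. Stand the bar back in its own hole in the middle of the rack and leave the bottle, jar, beaker and cork ring undisturbed.

Things in the scene. Friction and masses are not known exactly. Their poses are not given: they have to be found in the camera images.
- pump: Fixed vacuum pump, 352 (y, shaft) x 150 mm (x). Origin: on the bench under the slot's centre; x runs across the shaft, from ledge to the cover's lower edge. White motor at y -180..-52 mm (top 166), white oil case at y 49..167 (top 165; port to 190 at x -30, y 120). Between: grey lantern, top plate 5 mm thick, upper face at 165, flanges either side (inner faces y +-44 mm, tops at 166).
- slot (a point): Centre of the access slot, on the upper face of the lantern's top plate, 165 mm above the bench. The slot is a through opening 52 mm long along the pump's x and 18 mm wide along its y; the pump's axes apply.
- coupling (a joint): Coupling angle (rad). Shaft along pump y, 104 mm above the bench, under the slot. 10 equal radial teeth 0.628 rad apart, 9 mm thick, 26 wide, tips at radius 48 mm, hub radius 30. 0 = red tooth uppermost, centred in the slot; grows as tooth tops move to pump +x; at q the red tooth leans q towards +x. Starts -2.2..-1.2, range -2.8..0.7. No detent or spring: a drag of 0.12 N m holds it.
- red_tooth (a point): Crown of the red tooth, with the clamp screw's head (on the tooth's centre line, 48 mm from the shaft axis).
- ledge (a point): Middle of the upper edge of the steel ledge on the lantern, a strip 6 mm thick and 60 mm long (along pump y) at x -48 mm; its top is 196 mm above the bench, 31 mm above the top plate.
- cover: Loose blue cover, 0.14-0.28 kg, plate 116 x 72 x 4 mm over the slot. Axes as the pump's while hung; origin: middle of the plate's underside. The plate slopes 0.244 rad down to its +x. Upper (-x) end: lip 56 wide, 14 mm deep, hooked behind the ledge (on its -x side); lower end: 6 mm foot standing on the top plate. Laid flat: on lip and foot, origin 10 mm above the floor, z leaning 0.17 rad.
- cover_tab (a point): Centre of the top of the cover's black pull tab, which stands near the lower edge: a block 12 mm (cover x) x 34 mm (cover y), rising 36 mm above the plate at its middle; 34 mm from the cover's origin in +x and 32 mm above it. Hung: 217 mm above the bench.
- cover_lip (a point): Point of the cover's underside that rests on the ledge while it hangs (44 mm from the cover's origin in -x, 11 mm above it): the pivot when the lower end is tipped up.
- cover_mid (a point): Middle of the cover plate (2 mm above the cover's origin).
- tray: Origin: on the bench under the centre (inner floor 4 mm higher) of a fixed open steel tray, 190 mm (its x) x 150 mm (its y), 22 mm tall, walls 4 mm.
- rack_hole (a point): Middle of the rack's centre hole, on the upper face of its top plate, 86 mm above the bench. Fixed yellow sheet rack 80 x 160 mm (x, y), top plate 6 mm thick, hole 22 x 22 mm through it; a clear 76 mm deep below. Two screwdriver handles 44 mm tall (26 mm wide), fixed, stand at y +-50 mm.
- bar_handle (a point): Middle of the barring tool's handle. Loose upright bar, 0.2 kg: red square handle 24 x 24 mm, 70 mm tall (35 above and below this point); then a round flange 36 mm across, 5 mm thick, its underside 40 mm below this point, resting on the rack; then a straight blade 70 mm long, 7 mm thick (its x) and 12 mm wide (its y), hanging through the hole. Axes as the rack's, within 0.08 rad.
- bar_tip (a point): Tip of the bar's blade, 110 mm below the middle of the handle on its axis.
- amber_mid (a point): Bystander: amber glass bottle, 68 mm across, 140 mm tall; point 70 mm up.
- jar_mid (a point): Bystander: white jar with red lid, 72 mm across, 75 mm tall; point 37 mm up.
- beaker_mid (a point): Bystander: glass beaker, 72 mm across, 95 mm tall; point 47 mm up.
- cork_mid (a point): Bystander: cork flask ring, 110 mm across, 28 mm tall; point 14 mm up.
Things that resemble listed ones, but are neither listed nor needed, are in the scene too. What is shaped like the part that bears bar_handle but white is not meant.

How it is judged (in metres and radians):
On the way, in this order (a step that is already met when the one before it is completed fails the run):
1. the cover's lower end is tipped up at least 20 mm while its lip is still on the ledge (within 12 mm) (z of cover_tab in the frame of pump above 0.237 m and distance between cover_lip and ledge below 0.012 m), for 0.05 s.
2. the cover lies flat and right way up in the tray, at rest (x of cover_mid in the frame of tray between -0.06 and 0.06 m and y of cover_mid in the frame of tray between -0.05 and 0.05 m and z of cover_mid in the frame of tray below 0.032 m and angle between cover_mid's own z axis and vertical below 0.35 rad and linear speed of cover below 0.03 m/s), for 0.2 s.
3. the bar's blade reaches through the slot (horizontal distance between bar_tip and slot below 0.032 m and z of bar_tip in the frame of slot below -0.012 m), for 0.1 s.
4. the red tooth stands centred under the slot (value of joint coupling between -0.14 and 0.14 rad), for 0.2 s.
At the end, for the whole second after the job is handed in: Cover at rest in the tray, right way up (under 20 degrees, middle under 32 mm up, within 60 x 50 mm of tray centre); bar in the rack's centre hole, flange on the plate, within 10 degrees of upright; coupling at rest, red tooth within 0.14 rad (6 mm) of the slot's centre (all of step 4 and x of cover_mid in the frame of tray between -0.06 and 0.06 m and y of cover_mid in the frame of tray between -0.05 and 0.05 m and z of cover_mid in the frame of tray below 0.032 m and angle between cover_mid's own z axis and vertical below 0.35 rad and linear speed of cover below 0.02 m/s and horizontal distance between bar_handle and rack_hole below 0.015 m and z of bar_handle in the frame of rack_hole between 0.03 and 0.047 m and angle between bar_handle's own z axis and vertical below 0.17 rad and velocity of joint coupling between -0.05 and 0.05 rad/s); the robot touches nothing.
It fails at once if the red tooth is carried past the slot's centre (more than 0.3 rad) (value of joint coupling above 0.3 rad).
It fails at once if the cover is dropped (comes down into the tray faster than 0.7 m/s) (horizontal distance between cover_mid and tray below 0.12 m and height (world z) of cover_mid below 0.06 m and linear speed of cover above 0.7 m/s).
It fails at once if the bottle, jar, beaker or cork ring is pushed more than 30 mm or tipped ((distance of amber_mid from where it was at the start of the episode above 0.03 m or angle between amber_mid's own z axis and vertical above 0.5 rad) or (distance of jar_mid from where it was at the start of the episode above 0.03 m or angle between jar_mid's own z axis and vertical above 0.5 rad) or (distance of beaker_mid from where it was at the start of the episode above 0.03 m or angle between beaker_mid's own z axis and vertical above 0.5 rad) or (distance of cork_mid from where it was at the start of the episode above 0.03 m or angle between cork_mid's own z axis and vertical above 0.5 rad)).
It also fails if it takes over 72 s, if anything falls off the work surface, if the arm or the gripper's body presses on something with over 40 N, if the wrist force passes 120 N, or if a joint passes its speed limit or range.

ROBOT

A 6-joint arm with a two-finger parallel gripper is mounted at the origin on the work surface. World frame = base frame: x ahead of the robot, y to its left, z up, the work surface at z = 0. Lengths are in m, angles in degrees, forces in N, time in s.
With the tool pointing down it reaches from about 0.3 to 0.75 m from the base axis. Payload 8.5 kg.
Tool frame: the origin (TCP) lies at the very end of the fingers, on their centre line; the grasp point (between the pads) lies 19 mm behind it (env.pinch_z is the distance from the TCP to the grasp point, in m); z points along the fingers, y is the line along which they close (so a half turn about z gives the same grasp; the last joint's range is limited). The gripper opens to 85 mm and grips with 20 to 120 N. Pads are 22 mm wide; open, the fingers measure 114 mm over their backs; the gripper's body (76 mm by 85 mm) begins 54 mm behind the grasp point. The pads swing forward as they close: fully open they stand 13 mm farther back than shut.
Start: joints at [-86.419, 21.807, 74.336, -0, 83.858, -12.336], TCP at [0.151, -0.529, 0.195] pointing down, gripper open.
Joint ranges: [-178.18, 178.18], [-50.72, 133.34], [12.68, 142.11], [-81.47, 261.47], [9.98, 163.14], [-165.26, 165.26]. Speed limits (degrees/s): [136.94, 136.94, 180, 180, 180, 180].

INTERFACE

Orientations are given as a 3x3 rotation matrix whose columns are the frame's x, y, z axes.
In Python, from rig import env, viewer gives the robot as it stands.
- The arm moves only by the tool drive_tool, never from a script. Its argument "series" is a list of rows, each a list of 3 entries, a list of its own where there are three numbers: the shift along the tool's x, y, z in m, then the turn about the tool's z in degrees, then the finger opening in m, from 0 to 0.0854. A call has 1 to 20 rows; each row is the pose to reach, as a shift and turn from the pose commanded when the call began, along the tool's axes at that moment; what a row does not reach only later rows make up. A row lasts 1/10 s, in which the tool goes at most 50 mm and 8.59 degrees, less where a joint would pass 70% of its speed; a pose out of reach is approached as far as the arm can. A call with a gripper value outside its range is refused whole. The fingers move at their own pace and stop on an object; "newtons" is the grip in N (left out, the last holds). Time passes only in rows, so rows that repeat a pose let the fingers close. It gives the time, the measured TCP pose, the force, the opening and the grip force at its end, in the units of the state.
- env.observe(): the state, without advancing time (a new reading comes with each control period).
- viewer.get_image(name): name is "scene" or "top" or "wrist"; returns a dict with "img" (384x512x3 uint8, red, green, blue), "depth" (384x512 float32, m along the optical axis (not along the pixel's ray), 0 where there is no reading), "camera_matrix" (3x3 intrinsics, pixels), "distortion" ([k1, k2, p1, p2, k3] as OpenCV has them; the pictures are not rectified), "rvec" (rotation vector, rad) and "tvec" (3), from world to camera coordinates, as OpenCV has them. Camera axes: x right, y down, z forward; pixel columns grow to the right and rows downward; lengths in m; the calibration is good to about 2 mm. A picture is of the moment at which its call begins.
- env.close_job(): hands the job in; it is judged then, once.
The state is a dict: "time_s": time; "q": joint angles; "qvel": joint speeds; "joint_efforts": joint torques, N m; "position": TCP position; "tool_rot": TCP orientation; "ft_force": force on the tool from outside, world axes, zero at the start; "wrist_torque": the same for the moment, N m; "grip_width": finger opening in m; "gripper_force": force on a finger pad.
Only numpy, scipy, OpenCV 4.12 (cv2) and the standard library are available. Lean on these libraries where they do the work, as an engineer would, in place of code of your own. Each camera call takes 0.05 s, during which the arm holds its last target. There are 200 camera calls.

## Working session

There is one attempt and no reset: what is moved stays moved. The work goes in short steps, Python scripts to look and compute and a tool call to move; the robot and the scene stay as the last step left them, time stands still between calls to the robot, and variables do not carry over. Pictures are saved under pics/ and viewed, at most 10 in all, crops included, and the job is handed in when it is done.

Besides the shell and the picture viewer there is one more tool, called after ">>>" as name(argument=value, ...), one argument or row to a line, values as JSON. drive_tool: Moves the arm, as the interface text tells. Its arguments: {"type":"object","properties":{"series":{"type":"array"},"newtons":{"type":"number"}},"required":["series"]}

```bash
mkdir -p pics; ls
cat > h.py <<'E'
import numpy as np, cv2
from rig import env, viewer
def get(n):
    d=viewer.get_image(n); d['R'],_=cv2.Rodrigues(np.array(d['rvec'],float)); d['t']=np.array(d['tvec'],float).ravel(); return d
def save(d,f,s=1): cv2.imwrite(f,cv2.resize(d['img'][:,:,::-1],None,fx=s,fy=s))
def world(d):
    "HxWx3 world points from depth"
    h,w=d['depth'].shape; u,v=np.meshgrid(np.arange(w),np.arange(h))
    p=cv2.undistortPoints(np.stack([u,v],-1).reshape(-1,1,2).astype(float),np.array(d['camera_matrix'],float),np.array(d['distortion'],float)).reshape(h,w,2)
    c=np.dstack([p,np.ones((h,w))])*d['depth'][...,None]
    return (c-d['t'])@d['R']
def ray(d,uv,z):
    p=cv2.undistortPoints(np.array(uv,float).reshape(-1,1,2),np.array(d['camera_matrix'],float),np.array(d['distortion'],float)).reshape(-1,2)
    r=np.c_[p,np.ones(len(p))]@d['R']; o=-d['R'].T@d['t']
    return o+r*((z-o[2])/r[:,2])[:,None]
E
python3 - <<'E'
from h import *
for n in ['scene','top']:
    d=get(n); save(d,f'pics/{n}0.png',1.5); np.savez(f'{n}0.npz',**d)
s=env.observe(); print(s['position'],s['tool_rot'],s['grip_width'],s['time_s'])
E
```

```text
pics
[ 0.1508164  -0.52860733  0.19449644] [[ 9.61666538e-01  2.74221565e-01 -6.11351785e-05]
 [ 2.74221418e-01 -9.61665740e-01  1.27231125e-03]
 [ 2.90103576e-04 -1.24030373e-03 -9.99999189e-01]] 0.08556261520929537 0.1
```

View pics/scene0.png

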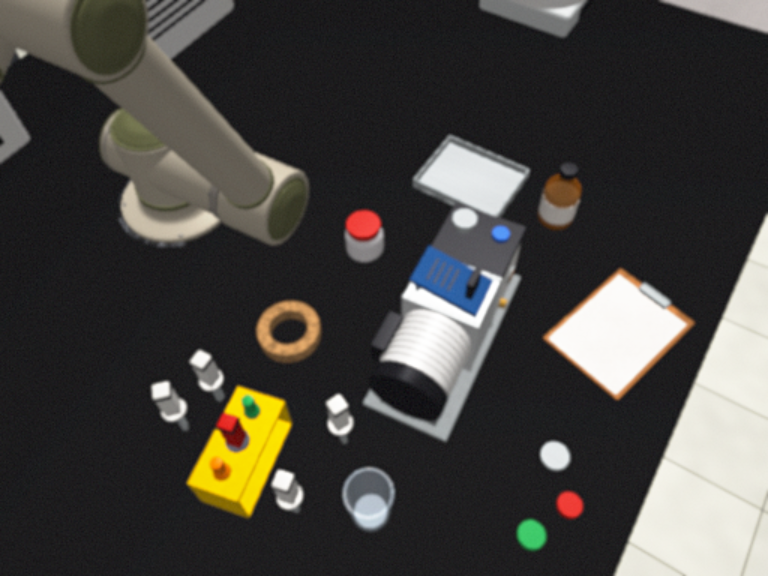

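View pics/top0.png

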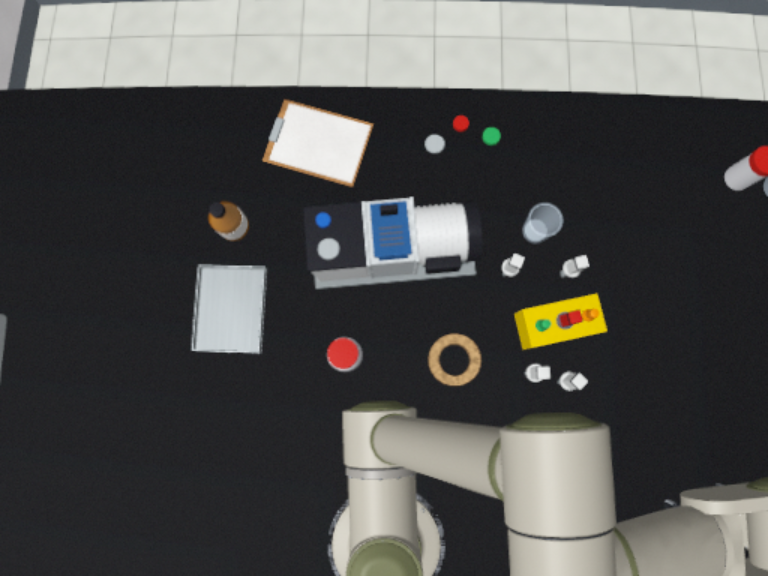

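Scene (1.5× pixels): the blue cover is on the pump at scene (450,280) / top (391,230), with its tab on the side away from the robot, so pump +x ≈ world +x. The tray is at top (230,310) and the yellow rack at top (562,320).

Candidates for the bar:
- Red handle in the middle of the rack: scene (231,430), top (572,318).
- White-handled decoys: top (513,265), (575,266), (538,373), (573,381).
- Screwdrivers in the rack: green and orange.

I choose the red one.

```bash
cat > m.py <<'E'
from h import *
def load(n):
    z=np.load(f'{n}0.npz'); return {k:z[k] for k in z.files}
T=load('top'); S=load('scene')
for n,d in [('top',T),('scene',S)]:
    W=world(d); hsv=cv2.cvtColor(d['img'],cv2.COLOR_RGB2HSV); H,Sa,V=[hsv[...,i].astype(int) for i in range(3)]
    ok=d['depth']>0
    def rect(name,m,axes=True):
        m=(m&ok); l,lab,st,_=cv2.connectedComponentsWithStats(m.astype(np.uint8)); 
        if l<2: print(n,name,'none');return
        k=1+np.argmax(st[1:,4]); P=W[lab==k]; r=cv2.minAreaRect((P[:,:2]*1000).astype(np.float32))
        print(n,name,st[k],'med',np.median(P,0).round(3),'rect',np.round(r[0],1),np.round(r[1],1),round(r[2],1),'z',np.percentile(P[:,2],[5,95]).round(3))
    z=W[...,2]
    rect('blue',(abs(H-108)<15)&(Sa>120)&(V>60)&(z>.15)&(z<.23))
    rect('tray', (z>.002)&(z<.035)&(Sa<60)&(V>120)&(W[...,1]>.08)&(W[...,0]<.6))
    rect('yellow',(abs(H-27)<6)&(Sa>150)&(V>100)&(abs(z-.086)<.008))
    rect('redtop',((H<8)|(H>172))&(Sa>150)&(V>60)&(z>.15)&(z<.17))
    rect('pumptop',(z>.155)&(z<.175)&(W[...,0]>.3)&(W[...,1]>-.3)&(W[...,0]<.8))
    rect('tab',(V<60)&(z>.205)&(z<.23)&(W[...,0]>.3))
    rect('ledge',(z>.19)&(z<.2)&(Sa<80)&(W[...,0]>.3))
    if n=='scene':
        c=d['img'][230:350,120:260]; cv2.imwrite('pics/crop.png',cv2.resize(c[:,:,::-1],None,fx=4,fy=4))
E
python3 m.py
```

```text
top blue [247 135  27  38 713] med [0.623 0.003 0.191] rect [627.1   3.9] [113.   67.7] 6.2 z [0.177 0.202]
top tray [ 128  176   49   60 1832] med [0.49  0.359 0.005] rect [488.6 358.4] [157.7 191.6] 89.3 z [0.002 0.022]
top yellow [ 348  196   56   36 1062] med [ 0.468 -0.346  0.085] rect [ 472. -355.] [ 81.2 163. ] 12.8 z [0.082 0.089]
top redtop [378 207  10   9  66] med [ 0.47  -0.352  0.159] rect [ 470.  -352.3] [21.5 22.3] 14.4 z [0.154 0.163]
top pumptop [ 203  131  119   50 2873] med [0.633 0.061 0.164] rect [632.8  -1.7] [131.1 344.7] 6.7 z [0.157 0.168]
top tab [254 137  11   4  38] med [0.66  0.007 0.215] rect [661.9   7.3] [ 8.7 28.3] 4.0 z [0.207 0.218]
top ledge [217 160   9  12  21] med [0.588 0.114 0.191] rect [586.9 115.1] [29.1 16.2] 45.8 z [0.19  0.193]
scene blue [ 273  163   54   47 1082] med [ 0.623 -0.004  0.192] rect [626.1   2.3] [110.5  75. ] 6.4 z [0.179 0.205]
scene tray [ 276   91   77   53 2112] med [0.484 0.361 0.007] rect [482.5 354.8] [202.3 154.3] 0.7 z [0.003 0.024]
scene yellow [ 125  258   65   78 1889] med [ 0.48  -0.374  0.087] rect [ 469.7 -356.9] [ 83.9 160.9] 13.7 z [0.084 0.09 ]
scene redtop [145 276  14  14 133] med [ 0.474 -0.359  0.162] rect [ 470.7 -357.6] [25.4 21.6] 13.1 z [0.154 0.165]
scene pumptop [ 254  135   97  128 3906] med [ 0.637 -0.032  0.166] rect [628.9  -3.1] [132.9 352. ] 6.5 z [0.157 0.17 ]
scene tab [312 185   7   9  27] med [ 0.667 -0.008  0.213] rect [667.3  -3. ] [19.3  7. ] 68.3 z [0.206 0.219]
scene ledge [301 139  18  14 152] med [0.585 0.118 0.192] rect [586.2 119.2] [40.8 39.9] 71.6 z [0.19  0.195]
```

View pics/crop.png

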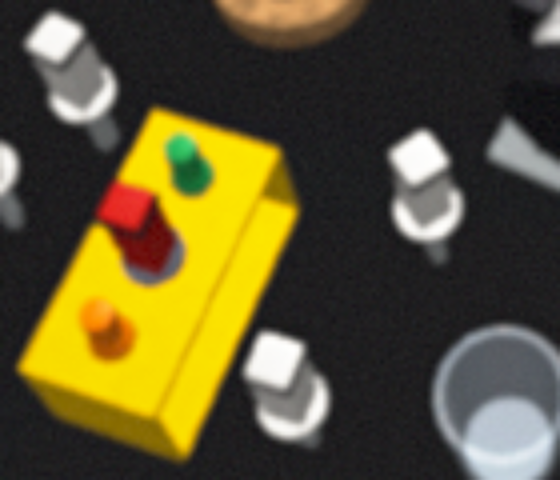

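The crop confirms the red-handled bar, red cap at crop (128,207), in the middle of the rack between green (185,155) and orange (100,315). The white ones are decoys.

```bash
cat >> h.py <<'E'
def sh(P,a):
    "shift in tool axes and turn to reach world P with tool-x heading a deg"
    s=env.observe(); R=np.array(s['tool_rot']); h=np.degrees(np.arctan2(R[1,0],R[0,0]))
    print('now',np.round(s['position'],4),'head',round(h,2),'t',round(s['time_s'],2),'w',round(s['grip_width'],4),'| shift',np.round(R.T@(np.array(P)-s['position']),4),'turn',round(h-a,2))
E
python3 -c "
from h import *
sh([.151,-.529,.34],6.3)
sh([.64,.005,.34],6.3)"
```

```text
now [ 0.1508 -0.5286  0.1945] head 15.92 t 0.1 w 0.0856 | shift [ 1.000e-04  2.000e-04 -1.455e-01] turn 9.62
now [ 0.1508 -0.5286  0.1945] head 15.92 t 0.1 w 0.0856 | shift [ 0.6168 -0.3792 -0.1449] turn 9.62
```

>>> drive_tool(
  series=[
    [[0,0,-0.05],0,0.0854],
    [[0,0,-0.1],5,0.0854],
    [[0.617,-0.379,-0.145],9.6,0.0854],
    [[0.617,-0.379,-0.145],9.6,0.0854],
    [[0.617,-0.379,-0.145],9.6,0.0854],
    [[0.617,-0.379,-0.145],9.6,0.0854],
    [[0.617,-0.379,-0.145],9.6,0.0854],
    [[0.617,-0.379,-0.145],9.6,0.0854],
    [[0.617,-0.379,-0.145],9.6,0.0854],
    [[0.617,-0.379,-0.145],9.6,0.0854],
    [[0.617,-0.379,-0.145],9.6,0.0854],
    [[0.617,-0.379,-0.145],9.6,0.0854],
    [[0.617,-0.379,-0.145],9.6,0.0854],
    [[0.617,-0.379,-0.145],9.6,0.0854],
    [[0.617,-0.379,-0.145],9.6,0.0854],
    [[0.617,-0.379,-0.145],9.6,0.0854],
    [[0.617,-0.379,-0.145],9.6,0.0854],
    [[0.617,-0.379,-0.145],9.6,0.0854],
    [[0.617,-0.379,-0.145],9.6,0.0854],
    [[0.617,-0.379,-0.145],9.6,0.0854],
  ],
)

```text
time_s: 2.1
position: [0.6397, 0.0039, 0.3401]
tool_rot: [[0.994, 0.109, -0.0], [0.109, -0.994, -0.0], [-0.0, 0.0, -1.0]]
ft_force: [-0.3, -0.7, -1.2]
grip_width: 0.0853
gripper_force: 0.0
```

Run:
```python
from h import *
d=get('wrist'); save(d,'pics/w1.png',1.5)
W=world(d); hsv=cv2.cvtColor(d['img'],cv2.COLOR_RGB2HSV); H,S,V=[hsv[...,i].astype(int) for i in range(3)]; z=W[...,2]
def rect(name,m):
    l,lab,st,_=cv2.connectedComponentsWithStats((m&(d['depth']>0)).astype(np.uint8)); k=1+np.argmax(st[1:,4]); P=W[lab==k]
    r=cv2.minAreaRect((P[:,:2]*1000).astype(np.float32)); print(name,st[k],np.round(r[0],1),np.round(r[1],1),round(r[2],1),np.percentile(P[:,2],[2,50,98]).round(3))
rect('blue',(abs(H-108)<15)&(S>120)&(z>.16)&(z<.22))
rect('tabtop',(V<90)&(abs(z-.217)<.006)&(W[...,0]<.7)&(W[...,0]>.62))
rect('ledge',(abs(z-.196)<.006)&(S<90)&(abs(W[...,0]-.58)<.05)&(abs(W[...,1])<.06))
```

```text
blue [ 226  127   67  108 5900] [627.5   3.3] [111.7  70.8] 6.3 [0.174 0.189 0.202]
tabtop [242 146  34  13 391] [661.8   7.4] [11.2 31.7] 6.5 [0.214 0.216 0.217]
ledge [239 200  40   4 119] [606.9   1.5] [ 3.7 41.6] 7.7 [0.193 0.194 0.195]
```

View pics/w1.png

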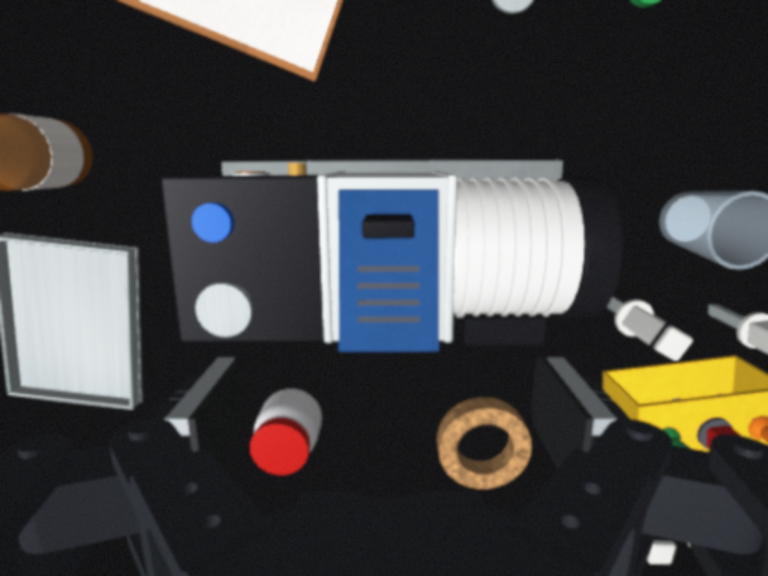

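Wrist view: cover with tab top at (388,226) px, measured at (0.662, 0.007, 0.216), which agrees with 217 mm. I'll pinch only the tab's outer top corner, lightly, so that the cover can pivot in the grip.

>>> drive_tool(
  series=[
    [[0.0353,-0.001,0.05],0,0.0854],
    [[0.0353,-0.001,0.1],0,0.0854],
    [[0.0353,-0.001,0.135],0,0.06],
    [[0.0353,-0.001,0.135],0,0.02],
    [[0.0353,-0.001,0.135],0,0.02],
    [[0.0353,-0.001,0.135],0,0.02],
    [[0.0353,-0.001,0.135],0,0.02],
    [[0.0353,-0.001,0.135],0,0.02],
    [[0.0353,-0.001,0.135],0,0.02],
    [[0.0353,-0.001,0.135],0,0.02],
  ],
  newtons=20,
)

```text
time_s: 3.15
position: [0.6753, 0.0096, 0.2054]
tool_rot: [[0.994, 0.11, 0.001], [0.11, -0.994, -0.0], [0.001, 0.0, -1.0]]
ft_force: [-1.1, 0.1, -0.7]
grip_width: 0.0202
gripper_force: 0.0
```

>>> drive_tool(
  series=[
    [[0,0,0],0,0.06],
    [[0,0,0],0,0.06],
    [[0,0,0],0,0.06],
    [[-0.004,0,0.006],0,0.06],
    [[-0.004,0,0.006],0,0.02],
    [[-0.004,0,0.006],0,0.02],
    [[-0.004,0,0.006],0,0.02],
    [[-0.004,0,0.006],0,0.02],
    [[-0.004,0,0.006],0,0.02],
    [[-0.004,0,0.006],0,0.02],
  ],
  newtons=20,
)

```text
time_s: 4.15
position: [0.6713, 0.0092, 0.1991]
tool_rot: [[0.994, 0.11, 0.0], [0.11, -0.994, -0.0], [0.0, 0.0, -1.0]]
ft_force: [1.0, -0.4, 0.1]
grip_width: 0.0201
gripper_force: 0.0
```

Run:
```python
from h import *
d=get('wrist'); S=get('scene')
a=cv2.resize(d['img'][60:330,130:400],(400,400)); b=cv2.resize(S['img'][120:240,230:370],(467,400))
cv2.imwrite('pics/w2.png',np.hstack([a,b[:,:400]])[:,:,::-1])
```

```text
(no output)
```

View pics/w2.png

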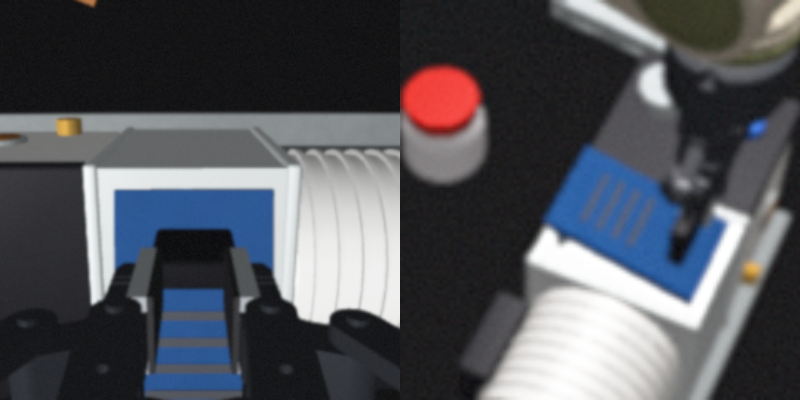

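Left part: fingers straddle the tab (tab top at (195,275)), and the gap looks hardly wider than the tab though 20 mm is reported. Depth profile next, to settle whether they touch.

Run:
```python
from h import *
d=get('wrist'); W=world(d); p=env.observe()['position']; a=np.radians(6.3)
L=(W[...,:2]-[.6618,.0074])@np.array([[np.cos(a),-np.sin(a)],[np.sin(a),np.cos(a)]])
for r in [225,235,240,245,250,255,260,270,280]:
    print(r,[(c,*(1000*np.r_[L[r,c],W[r,c,2]]).round().astype(int)) for c in range(215,305,6)])
```

```text
225 [(215, np.int64(-2), np.int64(30), np.int64(179)), (221, np.int64(-2), np.int64(26), np.int64(179)), (227, np.int64(-1), np.int64(22), np.int64(180)), (233, np.int64(-2), np.int64(19), np.int64(179)), (239, np.int64(6), np.int64(13), np.int64(199)), (245, np.int64(6), np.int64(10), np.int64(198)), (251, np.int64(6), np.int64(6), np.int64(199)), (257, np.int64(6), np.int64(2), np.int64(199)), (263, np.int64(5), np.int64(-1), np.int64(197)), (269, np.int64(5), np.int64(-5), np.int64(197)), (275, np.int64(6), np.int64(-8), np.int64(199)), (281, np.int64(5), np.int64(-12), np.int64(198)), (287, np.int64(6), np.int64(-16), np.int64(198)), (293, np.int64(-2), np.int64(-21), np.int64(180)), (299, np.int64(-1), np.int64(-25), np.int64(181))]
235 [(215, np.int64(-8), np.int64(30), np.int64(181)), (221, np.int64(-8), np.int64(26), np.int64(182)), (227, np.int64(20), np.int64(15), np.int64(248)), (233, np.int64(20), np.int64(12), np.int64(248)), (239, np.int64(17), np.int64(10), np.int64(240)), (245, np.int64(6), np.int64(9), np.int64(214)), (251, np.int64(5), np.int64(6), np.int64(213)), (
[... 4985 characters left out ...]
.int64(21), np.int64(13), np.int64(287)), (227, np.int64(17), np.int64(12), np.int64(280)), (233, np.int64(12), np.int64(11), np.int64(272)), (239, np.int64(-38), np.int64(15), np.int64(188)), (245, np.int64(-37), np.int64(11), np.int64(189)), (251, np.int64(-37), np.int64(7), np.int64(188)), (257, np.int64(-37), np.int64(3), np.int64(189)), (263, np.int64(-38), np.int64(-1), np.int64(188)), (269, np.int64(-37), np.int64(-5), np.int64(188)), (275, np.int64(-37), np.int64(-9), np.int64(190)), (281, np.int64(-37), np.int64(-13), np.int64(189)), (287, np.int64(12), np.int64(-9), np.int64(272)), (293, np.int64(17), np.int64(-11), np.int64(280)), (299, np.int64(21), np.int64(-12), np.int64(287))]
```

Run:
```python
from h import *
print('pinch_z',env.pinch_z)
d=get('wrist'); W=world(d); s=env.observe(); R=np.array(s['tool_rot']); Q=(W-s['position'])@R
r=Q[(d['depth']>0)&(abs(Q[...,0])<14)&(abs(Q[...,1])<.045)&(Q[...,2]<-.021)&(Q[...,2]>-.1)]
f=r[(abs(r[:,0])<.014)]
for lo in np.arange(-.1,-.02,.01):
    g=f[(f[:,2]>=lo)&(f[:,2]<lo+.01)]
    if len(g): print(round(lo,2),len(g),'x',np.percentile(g[:,0],[2,98]).round(3),'y',np.percentile(g[:,1],[2,98]).round(3),'|y|min',abs(g[:,1]).min().round(4))
S=get('scene'); W=world(S); Q=(W-s['position'])@R
f=Q[(S['depth']>0)&(abs(Q[...,0])<.02)&(abs(Q[...,1])<.04)&(Q[...,2]<.02)&(Q[...,2]>-.1)&(W[...,2]>.2)]
for lo in np.arange(-.1,.02,.01):
    g=f[(f[:,2]>=lo)&(f[:,2]<lo+.01)]
    if len(g): print('sc',round(lo,2),len(g),'x',np.percentile(g[:,0],[2,98]).round(3),'y',np.percentile(g[:,1],[2,98]).round(3))
```

```text
pinch_z 0.0187
-0.1 6841 x [-0.011  0.012] y [-0.044  0.044] |y|min 0.0101
-0.09 3529 x [-0.008  0.013] y [-0.042  0.042] |y|min 0.0109
-0.08 1373 x [-0.011  0.013] y [-0.029  0.028] |y|min 0.0096
-0.07 744 x [-0.01   0.011] y [-0.022  0.023] |y|min 0.0096
-0.06 752 x [-0.01   0.011] y [-0.023  0.023] |y|min 0.0096
-0.05 542 x [-0.009  0.011] y [-0.022  0.022] |y|min 0.0095
-0.04 48 x [-0.011  0.01 ] y [-0.014  0.013] |y|min 0.0095
sc -0.1 15 x [0.007 0.013] y [0.017 0.04 ]
sc -0.09 15 x [-0.001  0.013] y [-0.022  0.035]
sc -0.07 8 x [-0.002  0.011] y [-0.011  0.024]
sc -0.06 29 x [-0.007  0.011] y [-0.012  0.025]
sc -0.05 24 x [-0.013  0.011] y [-0.011  0.024]
sc -0.04 1 x [0.006 0.006] y [0.015 0.015]
sc -0.03 13 x [-0.015 -0.005] y [0.006 0.019]
sc -0.02 34 x [-0.017 -0.004] y [0.006 0.02 ]
sc -0.01 21 x [-0.016 -0.003] y [-0.003  0.019]
```

Both cameras agree that the real fingertips end about 37 mm behind the reported TCP, so I'll correct z for that. Retrying the corner pinch.

>>> drive_tool(
  series=[
    [[0.003,0,0],0,0.06],
    [[0.003,0,0],0,0.06],
    [[0.003,0,0],0,0.06],
    [[0.003,0,0],0,0.06],
    [[0.003,0,0.028],0,0.06],
    [[0.003,0,0.028],0,0.02],
    [[0.003,0,0.028],0,0.02],
    [[0.003,0,0.028],0,0.02],
    [[0.003,0,0.028],0,0.02],
    [[0.003,0,0.028],0,0.02],
    [[0.003,0,0.028],0,0.02],
  ],
  newtons=20,
)

```text
time_s: 5.5
position: [0.6744, 0.0095, 0.1714]
tool_rot: [[0.994, 0.11, 0.001], [0.11, -0.994, -0.0], [0.001, 0.0, -1.0]]
ft_force: [1.2, -0.8, -1.3]
grip_width: 0.0324
gripper_force: 20.0
```

>>> drive_tool(
  series=[
    [[-0.001,0,-0.004],0,0.02],
    [[-0.0025,0,-0.009],0,0.02],
    [[-0.004,0,-0.013],0,0.02],
    [[-0.006,0,-0.018],0,0.02],
    [[-0.008,0,-0.022],0,0.02],
    [[-0.01,0,-0.026],0,0.02],
    [[-0.011,0,-0.028],0,0.02],
    [[-0.011,0,-0.028],0,0.02],
    [[-0.011,0,-0.028],0,0.02],
  ],
)

```text
time_s: 6.4
position: [0.6632, 0.0083, 0.1989]
tool_rot: [[0.994, 0.11, -0.0], [0.11, -0.994, 0.0], [-0.0, -0.0, -1.0]]
ft_force: [-0.3, 0.9, -0.8]
grip_width: 0.0327
gripper_force: 20.0
```

Run:
```python
from h import *
for n in ['scene','top']:
    d=get(n); W=world(d); hsv=cv2.cvtColor(d['img'],cv2.COLOR_RGB2HSV); H,S=hsv[...,0].astype(int),hsv[...,1]
    z=W[...,2]; m=(abs(H-108)<15)&(S>120)&(z>.17)&(z<.26)&(d['depth']>0)&(W[...,0]<.72)
    l,lab,st,_=cv2.connectedComponentsWithStats(m.astype(np.uint8)); P=W[lab==1+np.argmax(st[1:,4])]
    a=np.radians(6.3); L=(P[:,:2]-[.6275,.0033])@np.array([[np.cos(a),-np.sin(a)],[np.sin(a),np.cos(a)]])
    A=np.c_[L,np.ones(len(L))]; k,*_=np.linalg.lstsq(A,P[:,2],rcond=None); print(n,len(P),'slope',k.round(3),'x',np.percentile(L[:,0],[1,99]).round(3),'y',np.percentile(L[:,1],[1,99]).round(3))
    save(d,f'pics/tip_{n}.png')
```

```text
scene 996 slope [-0.129 -0.005  0.214] x [-0.065  0.046] y [-0.037  0.035]
top 33 slope [-1.911 -0.144  0.297] x [0.032 0.052] y [-0.015  0.015]
```

The cover lifted with only 0.12 rad of pivot, so the grip friction is too high to count as tipping. I'll let it rotate further in the air with small vertical jolts, then bring the lip back to the ledge.

>>> drive_tool(
  series=[
    [[0,0,-0.02],0,0.02],
    [[0,0,0],0,0.02],
    [[0,0,-0.02],0,0.02],
    [[0,0,0],0,0.02],
    [[0,0,0],0,0.02],
  ],
)

```text
time_s: 7.0
position: [0.6624, 0.0085, 0.1968]
tool_rot: [[0.994, 0.11, -0.004], [0.11, -0.994, 0.001], [-0.004, -0.001, -1.0]]
ft_force: [-0.2, -0.3, -1.7]
grip_width: 0.0325
gripper_force: 20.8
```

```bash
cat > cov.py <<'E'
from h import *
d=get('scene'); W=world(d); hsv=cv2.cvtColor(d['img'],cv2.COLOR_RGB2HSV); H,S=hsv[...,0].astype(int),hsv[...,1]
z=W[...,2]; m=(abs(H-108)<15)&(S>120)&(z>.1)&(z<.4)&(d['depth']>0)&(W[...,0]<.72)
l,lab,st,_=cv2.connectedComponentsWithStats(m.astype(np.uint8)); P=W[lab==1+np.argmax(st[1:,4])]
a=np.radians(6.3); L=(P[:,:2]-[.6275,.0033])@np.array([[np.cos(a),-np.sin(a)],[np.sin(a),np.cos(a)]])
A=np.c_[L,np.ones(len(L))]; k,*_=np.linalg.lstsq(A,P[:,2],rcond=None)
xm,xM=np.percentile(L[:,0],[1,99]); print(len(P),'slope',k.round(3),'x',xm.round(3),xM.round(3),'y',np.percentile(L[:,1],[1,99]).round(3))
th=np.arctan(k[0])+.244; xc=xM-.0575*np.cos(th-.244)
# underside origin, lip point, tab
o=np.array([xc,k[0]*xc+k[2]-.004]); r=lambda v:o+np.array([v[0]*np.cos(th)-v[1]*np.sin(th),v[0]*np.sin(th)+v[1]*np.cos(th)])
print('rot',th.round(3),'lip d',(r([-.044,.011])-[-.044,.196]).round(4),'tab d',(r([.034,.032])-[.034,.217]).round(4))
s=env.observe(); print(s['position'],s['time_s'],s['ft_force'])
E
python3 cov.py
```

```text
992 slope [ 0.13  -0.204  0.207] x -0.059 0.055 y [-0.06   0.035]
rot 0.373 lip d [-0.0032  0.0012] tab d [-0.0163  0.0282]
[0.66266794 0.0084577  0.19776773] 7.05 [ 0.43818923  0.17345649 -0.26762534]
```

Run:
```python
from h import *
d=get('scene');t=get('top')
b=cv2.resize(d['img'][110:250,220:380],(456,400)); a=cv2.resize(t['img'][110:210,190:330],(344,246)); a=np.vstack([a,np.zeros((154,344,3),np.uint8)])
cv2.imwrite('pics/c3.png',np.hstack([b,a])[:,:,::-1])
```

```text
(no output)
```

View pics/c3.png

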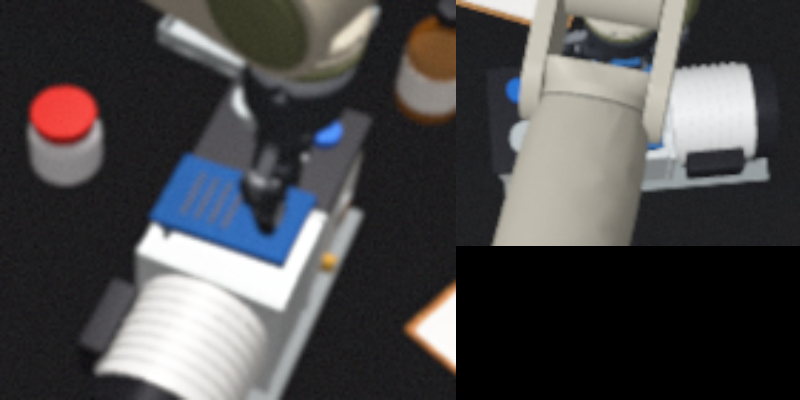

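```bash
python3 - <<'E'
s=open('cov.py').read()
s=s.replace("A=np.c_","m2=cv2.minAreaRect((L*1000).astype(np.float32)); print('rect',m2)\nfor it in range(6):\n  A0=np.c_[L,np.ones(len(L))]; k,*_=np.linalg.lstsq(A0,P[:,2],rcond=None); e=abs(A0@k-P[:,2]); g=e<=max(.003,np.percentile(e,90)); L,P=L[g],P[g]\nprint('inl',len(L))\nA=np.c_")
open('cov.py','w').write(s)
E
python3 cov.py
```

```text
rect ((-1.1021537780761719, -15.320075988769531), (102.98617553710938, 117.89794158935547), 89.10821533203125)
inl 833
833 slope [ 0.09  -0.009  0.208] x -0.058 0.057 y [-0.037  0.035]
rot 0.333 lip d [-0.0017  0.0037] tab d [-0.0129  0.028 ]
[0.66345401 0.00832384 0.19947761] 7.2 [-0.20150452  0.5676049  -1.42613708]
```

The robust fit gives a tip of 0.33 rad, lip 4 mm from the ledge and tab +28 mm, so step 1 is met. Next I lower it back on the arc, release, and re-grip the tab fully and firmly.

>>> drive_tool(
  series=[
    [[0.002,0,0.004],0,0.02],
    [[0.004,0,0.009],0,0.02],
    [[0.006,0,0.013],0,0.02],
    [[0.008,0,0.018],0,0.02],
    [[0.009,0,0.022],0,0.02],
    [[0.011,0,0.026],0,0.02],
    [[0.011,0,0.026],0,0.02],
    [[0.011,0,0.026],0,0.06],
    [[0.011,0,0.026],0,0.06],
    [[0.011,0,0.026],0,0.06],
    [[0.011,0,0.026],0,0.06],
    [[0.011,0,0.0],0,0.06],
  ],
)

```text
time_s: 8.4
position: [0.6728, 0.0097, 0.196]
tool_rot: [[0.994, 0.11, -0.007], [0.11, -0.994, 0.001], [-0.007, -0.002, -1.0]]
ft_force: [0.2, -0.4, 0.6]
grip_width: 0.0603
gripper_force: 0.0
```

```bash
python3 cov.py
python3 - <<'E'
from h import *
d=get('wrist'); W=world(d); V=d['img'].max(-1); z=W[...,2]
m=(V<90)&(abs(z-.215)<.009)&(W[...,0]<.7)&(W[...,0]>.62)&(abs(W[...,1])<.04)
l,lab,st,_=cv2.connectedComponentsWithStats(m.astype(np.uint8))
for k in range(1,l):
    if st[k,4]>60:
        P=W[lab==k]; print(st[k],cv2.minAreaRect((P[:,:2]*1000).astype(np.float32)),np.percentile(P[:,2],[2,50,98]))
sh([.6618,.0074,.155],6.3)
E
```

```text
rect ((-8.079498291015625, -4.677947998046875), (100.04158020019531, 146.3594970703125), 73.41956329345703)
inl 802
802 slope [-0.234 -0.004  0.191] x -0.056 0.053 y [-0.037  0.034]
rot 0.014 lip d [-0.003  0.002] tab d [-0.0033  0.0031]
[0.67493265 0.00941188 0.20307676] 8.45 [-0.53659614  0.15427061  5.21856723]
[ 231  232   59   25 1369] ((662.666259765625, 8.144157409667969), (12.2648344039917, 33.2963752746582), 6.258433818817139) [0.20692341 0.21541955 0.21681439]
now [0.6754 0.0094 0.2024] head 6.32 t 8.5 w 0.0601 | shift [-0.014   0.0004  0.0473] turn 0.02
```

>>> drive_tool(
  series=[
    [[-0.013,0,0],0,0.06],
    [[-0.013,0,0.025],0,0.06],
    [[-0.013,0,0.05],0,0.06],
    [[-0.013,0,0.05],0,0.02],
    [[-0.013,0,0.05],0,0.02],
    [[-0.013,0,0.05],0,0.02],
    [[-0.013,0,0.05],0,0.02],
    [[-0.013,0,0.05],0,0.02],
    [[-0.013,0,0.05],0,0.02],
    [[-0.013,0,0.05],0,0.02],
    [[-0.013,0,0.045],0,0.02],
    [[-0.013,0,0.035],0,0.02],
    [[-0.013,0,0.02],0,0.02],
    [[-0.013,0,0.0],0,0.02],
    [[-0.013,0,-0.03],0,0.02],
    [[-0.013,0,-0.07],0,0.02],
    [[-0.013,0,-0.07],0,0.02],
  ],
  newtons=90,
)

```text
time_s: 10.2
position: [0.6627, 0.0079, 0.2761]
tool_rot: [[0.994, 0.11, 0.012], [0.11, -0.994, -0.002], [0.011, 0.003, -1.0]]
ft_force: [0.4, 0.2, -1.4]
grip_width: 0.0328
gripper_force: 89.3
```

```bash
python3 cov.py; python3 -c "
from h import *
sh([.486+.0338,.358+.0037,.27],6.3); sh([.486+.0338,.358+.0037,.0],6.3)"
```

```text
rect ((2.4762535095214844, 41.4647102355957), (205.68179321289062, 115.7886734008789), 88.00643920898438)
inl 961
961 slope [-0.229  0.005  0.317] x -0.055 0.058 y [-0.037  0.033]
rot 0.019 lip d [0.0014 0.1272] tab d [0.001  0.1287]
[0.66206785 0.00807022 0.27273583] 10.25 [ 0.2840224  -0.25043457 -3.22253193]
now [0.6621 0.0081 0.2727] head 6.33 t 10.25 w 0.0325 | shift [-0.1025 -0.3672  0.0014] turn 0.03
now [0.6621 0.0081 0.2727] head 6.33 t 10.25 w 0.0325 | shift [-0.1042 -0.3677  0.2714] turn 0.03
```

Cover held rigid (slope −0.23, 128 mm up). Carrying it to the tray.

>>> drive_tool(
  series=[
    [[-0.01,-0.03,0],0,0.02],
    [[-0.022,-0.07,0],0,0.02],
    [[-0.035,-0.11,0],0,0.02],
    [[-0.047,-0.15,0],0,0.02],
    [[-0.06,-0.19,0],0,0.02],
    [[-0.072,-0.23,0],0,0.02],
    [[-0.084,-0.27,0],0,0.02],
    [[-0.096,-0.31,0],0,0.02],
    [[-0.106,-0.345,0],0,0.02],
    [[-0.112,-0.367,0.02],0,0.02],
    [[-0.112,-0.367,0.055],0,0.02],
    [[-0.112,-0.367,0.095],0,0.02],
    [[-0.112,-0.367,0.135],0,0.02],
    [[-0.112,-0.367,0.17],0,0.02],
    [[-0.112,-0.367,0.2],0,0.02],
    [[-0.112,-0.367,0.22],0,0.02],
    [[-0.112,-0.367,0.235],0,0.02],
    [[-0.112,-0.367,0.245],0,0.02],
    [[-0.112,-0.367,0.25],0,0.02],
    [[-0.112,-0.367,0.25],0,0.02],
  ],
)

```text
time_s: 12.25
position: [0.5093, 0.3604, 0.0186]
tool_rot: [[0.994, 0.11, -0.001], [0.11, -0.994, -0.0], [-0.001, 0.0, -1.0]]
ft_force: [0.1, 0.9, -2.0]
grip_width: 0.0325
gripper_force: 89.5
```

Run:
```python
from h import *
d=get('scene'); save(d,'pics/tray1.png',1); W=world(d); hsv=cv2.cvtColor(d['img'],cv2.COLOR_RGB2HSV); H,S=hsv[...,0].astype(int),hsv[...,1]
m=(abs(H-108)<15)&(S>120)&(d['depth']>0)&(W[...,1]>.25)&(W[...,1]<.5)&(W[...,2]<.2)
l,lab,st,_=cv2.connectedComponentsWithStats(m.astype(np.uint8)); P=W[lab==1+np.argmax(st[1:,4])]
print(cv2.minAreaRect((P[:,:2]*1000).astype(np.float32)),np.percentile(P[:,2],[2,50,98]))
A=np.c_[P[:,:2],np.ones(len(P))];print(np.linalg.lstsq(A,P[:,2],rcond=None)[0])
sh([.51,.361,-.008],6.3)
c=d['img'][40:240,220:420]; cv2.imwrite('pics/tray1c.png',cv2.resize(c[:,:,::-1],None,fx=2.5,fy=2.5))
```

```text
((448.43255615234375, 368.0623779296875), (115.07526397705078, 184.1628875732422), 62.89471435546875) [0.04540543 0.0632317  0.07580376]
[-0.17856491 -0.21046188  0.21910876]
now [0.5097 0.3606 0.0193] head 6.32 t 12.3 w 0.0329 | shift [ 0.0003 -0.0003  0.0273] turn 0.02
```

View pics/tray1c.png

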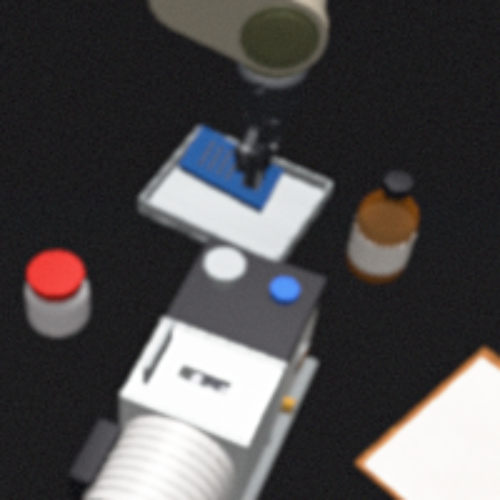

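The cover at (230,170) hangs just above the tray, between its walls. The bare slot shows at (205,377), and the bottle and jar stand undisturbed. Lower and release.

>>> drive_tool(
  series=[
    [[0,0,0.01],0,0.02],
    [[0,0,0.017],0,0.02],
    [[0,0,0.022],0,0.02],
    [[0,0,0.026],0,0.02],
    [[0,0,0.028],0,0.02],
    [[0,0,0.028],0,0.02],
    [[0,0,0.028],0,0.06],
    [[0,0,0.028],0,0.06],
    [[0,0,0.028],0,0.06],
    [[0,0,0.028],0,0.06],
    [[0,0,0.028],0,0.06],
    [[0,0,0.0],0,0.06],
    [[0,0,-0.04],0,0.06],
    [[0,0,-0.09],0,0.06],
    [[0,0,-0.14],0,0.06],
    [[0,0,-0.19],0,0.06],
    [[0,0,-0.23],0,0.06],
    [[0,0,-0.23],0,0.06],
  ],
)

```text
time_s: 14.1
position: [0.5111, 0.3613, 0.2555]
tool_rot: [[0.994, 0.11, 0.011], [0.11, -0.994, 0.005], [0.011, -0.004, -1.0]]
ft_force: [0.0, 0.6, -0.0]
grip_width: 0.0601
gripper_force: 0.0
```

Run:
```python
from h import *
d=get('wrist'); save(d,'pics/tray2.png'); W=world(d); hsv=cv2.cvtColor(d['img'],cv2.COLOR_RGB2HSV); H,S=hsv[...,0].astype(int),hsv[...,1]
m=(abs(H-108)<12)&(S>140)&(d['depth']>0)&(W[...,1]>.25)&(W[...,1]<.5)&(W[...,2]<.06)
l,lab,st,_=cv2.connectedComponentsWithStats(m.astype(np.uint8)); P=W[lab==1+np.argmax(st[1:,4])]
print(len(P),cv2.minAreaRect((P[:,:2]*1000).astype(np.float32)),np.percentile(P[:,2],[2,50,98]))
A=np.c_[P[:,:2],np.ones(len(P))];print(np.linalg.lstsq(A,P[:,2],rcond=None)[0])
# grasp target for bar: rack centre ~ (.471,-.356), yaw 13.3; tool y along rack x
for P in ([.5,.0,.29],[.471,-.356,.29]):
  for a in (103.3,-76.7): sh(P,a)
print(env.observe()['q'])
```

```text
3218 ((475.31768798828125, 356.04034423828125), (111.61460876464844, 68.39189910888672), 6.205934047698975) [0.01290175 0.01747678 0.02253421]
[-0.06001924 -0.0131343   0.05114759]
now [0.5102 0.3609 0.2518] head 6.32 t 14.15 w 0.0598 | shift [-0.0497  0.3575 -0.0391] turn -96.98
now [0.5102 0.3609 0.2518] head 6.32 t 14.15 w 0.0598 | shift [-0.0497  0.3575 -0.0391] turn 83.02
now [0.5102 0.3609 0.2518] head 6.32 t 14.15 w 0.0598 | shift [-0.1177  0.7082 -0.0401] turn -96.98
now [0.5102 0.3609 0.2518] head 6.32 t 14.15 w 0.0598 | shift [-0.1177  0.7082 -0.0401] turn 83.02
[2.44380971e+01 2.79031424e+01 5.50397640e+01 1.58252589e-04
 9.67242859e+01 1.08116524e+02]
```

The cover is flat in the tray (middle at (0.475,0.356), top z 17 mm, lean 0.06 in slope). Next I look into the slot from above.

>>> drive_tool(
  series=[
    [[0.09,0.368,-0.088],0,0.0854],
    [[0.09,0.368,-0.088],0,0.0854],
    [[0.09,0.368,-0.088],0,0.0854],
    [[0.09,0.368,-0.088],0,0.0854],
    [[0.09,0.368,-0.088],0,0.0854],
    [[0.09,0.368,-0.088],0,0.0854],
    [[0.09,0.368,-0.088],0,0.0854],
    [[0.09,0.368,-0.088],0,0.0854],
    [[0.09,0.368,-0.088],0,0.0854],
    [[0.09,0.368,-0.088],0,0.0854],
  ],
)

```text
time_s: 15.15
position: [0.6396, 0.004, 0.3352]
tool_rot: [[0.994, 0.109, -0.003], [0.109, -0.994, 0.001], [-0.003, -0.001, -1.0]]
ft_force: [-0.5, -0.1, -0.3]
grip_width: 0.0854
gripper_force: 0.0
```

Run:
```python
from h import *
d=get('wrist'); np.savez('slot.npz',**d); W=world(d); 
a=np.radians(6.3); o=np.array([.6275,.0033])
L=(W[...,:2]-o)@np.array([[np.cos(a),-np.sin(a)],[np.sin(a),np.cos(a)]]); z=W[...,2]; near=(abs(L[...,0])<.06)&(abs(L[...,1])<.04)&(d['depth']>0)
h=near&(z<.158); l,lab,st,_=cv2.connectedComponentsWithStats(h.astype(np.uint8)); k=1+np.argmax(st[1:,4]); print(st[k]); x0,y0,w,hh=st[k,:4]
# slot edges: rays through hole outline at z=.165
c=[p for p in cv2.findContours((lab==k).astype(np.uint8),0,cv2.CHAIN_APPROX_NONE)[0][0].reshape(-1,2)]
Q=ray(d,c,.165); print('slot rect',cv2.minAreaRect((Q[:,:2]*1000).astype(np.float32)))
lg=near&(z>.188)&(z<.2); 
if lg.sum(): print('ledge',cv2.minAreaRect((W[lg][:,:2]*1000).astype(np.float32)),np.median(z[lg]))
for r in range(y0-1,y0+hh+1): 
    cc=x0+w//2; print(r,(1000*L[r,cc,0]).round(1),(1000*z[r,cc]).round(1),d['img'][r,cc])
cv2.imwrite('pics/slot.png',cv2.resize(d['img'][y0-60:y0+hh+60,x0-90:x0+w+90][:,:,::-1],None,fx=4,fy=4,interpolation=cv2.INTER_CUBIC)); sh([.471,-.356,.29],103.3)
```

```text
[251 153  16  44 679]
slot rect ((629.5354614257812, 4.339003562927246), (49.32902145385742, 16.813838958740234), 6.524630069732666)
ledge ((581.1552734375, -1.1237831115722656), (7.314807415008545, 59.37240219116211), 6.391256332397461) 0.19471442963991764
152 27.7 164.0 [229 233 234]
153 23.9 145.1 [224 226 230]
154 22.9 146.6 [223 226 229]
155 21.7 146.1 [223 226 230]
156 20.5 145.9 [223 225 230]
157 19.8 149.1 [222 224 229]
158 18.6 148.6 [218 220 225]
159 17.4 148.8 [198 201 207]
160 15.6 144.7 [176 179 184]
161 13.7 140.9 [171 174 179]
162 11.8 136.9 [177 180 184]
163 10.1 134.2 [187 193 197]
164 8.4 131.6 [199 206 208]
165 7.4 132.5 [198 208 208]
166 6.1 132.5 [201 210 212]
167 5.1 133.6 [203 212 213]
168 4.0 134.1 [200 209 210]
169 2.7 134.1 [196 206 208]
170 1.2 132.7 [185 193 195]
171 0.3 134.2 [159 165 168]
172 -0.6 135.8 [132 133 138]
173 -1.3 138.5 [124 125 130]
174 -2.2 139.9 [123 124 128]
175 -2.6 143.9 [123 124 129]
176 -3.0 147.7 [137 139 143]
177 -3.1 152.7 [183 187 193]
178 -4.5 151.5 [223 225 229]
179 -5.8 150.9 [231 233 236]
180 -7.1 150.6 [231 233 237]
181 -8.4 150.2 [231 233 237]
182 -9.7 150.0 [231 234 237]
183 -11.1 149.2 [228 231 234]
184 -12.2 149.5 [221 223 228]
185 -18.9 127.6 [206 209 216]
186 -19.9 128.8 [201 205 211]
187 -20.9 130.0 [204 208 213]
188 -22.2 129.8 [206 209 217]
189 -22.9 132.0 [202 205 211]
190 -24.4 131.3 [201 204 211]
191 -25.1 133.6 [200 203 209]
192 -26.0 134.8 [198 202 208]
193 -27.2 135.2 [201 204 210]
194 -27.8 137.6 [203 206 212]
195 -29.1 137.6 [195 198 205]
196 -29.8 139.7 [177 180 184]
197 -24.5 162.2 [173 178 178]
now [0.6393 0.0051 0.3356] head 6.32 t 15.2 w 0.0855 | shift [-0.2069  0.3404  0.0458] turn -96.98
```

View pics/slot.png

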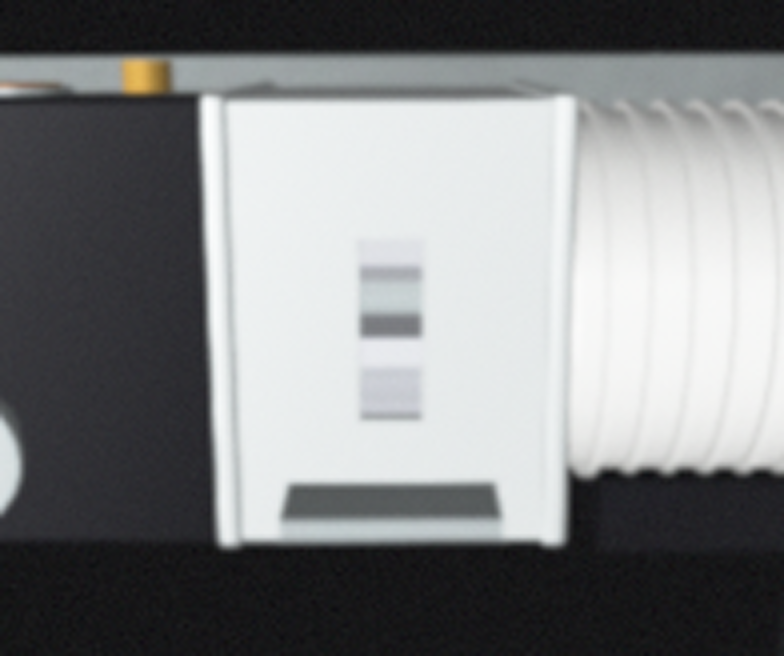

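Slot view: slot at (390,330) in the crop and ledge at (390,500). Tooth crowns lie at (390,352) and (390,255), and none is red. The slot is at (0.629,0.0043), consistent with ledge+48 mm. A tooth stands at −0.197 rad, so the red tooth is at about −1.45 or −2.08. Now the bar.

>>> drive_tool(
  series=[
    [[-0.207,0.34,0],-97,0.06],
    [[-0.207,0.34,0],-97,0.06],
    [[-0.207,0.34,0],-97,0.06],
    [[-0.207,0.34,0],-97,0.06],
    [[-0.207,0.34,0],-97,0.06],
    [[-0.207,0.34,0],-97,0.06],
    [[-0.207,0.34,0],-97,0.06],
    [[-0.207,0.34,0.04],-97,0.06],
    [[-0.207,0.34,0.085],-97,0.06],
    [[-0.207,0.34,0.085],-97,0.06],
    [[-0.207,0.34,0.085],-97,0.06],
    [[-0.207,0.34,0.085],-97,0.06],
    [[-0.207,0.34,0.085],-97,0.06],
  ],
)

```text
time_s: 16.5
position: [0.4716, -0.3545, 0.2516]
tool_rot: [[-0.233, 0.972, -0.001], [0.972, 0.233, 0.001], [0.001, -0.0, -1.0]]
ft_force: [0.7, -0.2, 0.4]
grip_width: 0.0598
gripper_force: 0.0
```

Run:
```python
from h import *
d=get('wrist'); save(d,'pics/bar1.png'); W=world(d); hsv=cv2.cvtColor(d['img'],cv2.COLOR_RGB2HSV); H,S,V=[hsv[...,i].astype(int) for i in range(3)]
z=W[...,2]; ok=d['depth']>0
def rect(name,m):
    l,lab,st,_=cv2.connectedComponentsWithStats((m&ok).astype(np.uint8)); k=1+np.argmax(st[1:,4]); P=W[lab==k]
    r=cv2.minAreaRect((P[:,:2]*1000).astype(np.float32)); print(name,st[k],np.round(r[0],1),np.round(r[1],1),round(r[2],1),np.percentile(P[:,2],[2,50,98]).round(3))
red=((H<8)|(H>172))&(S>140)
rect('top',red&(z>.155)&(z<.168)); rect('rack',(abs(H-27)<6)&(S>150)&(abs(z-.086)<.006))
sh([.4705,-.355,.08],103.3)
```

```text
top [245 169  27  26 640] [ 469.2 -354.1] [22.9 22. ] 13.8 [0.156 0.16  0.162]
rack [ 222   92   76  144 8152] [ 470.4 -355.3] [ 80.2 160.5] 13.3 [0.084 0.085 0.087]
now [ 0.4716 -0.3547  0.2517] head 103.27 t 16.55 w 0.0597 | shift [-0.0002 -0.0011  0.1717] turn -0.03
```

>>> drive_tool(
  series=[
    [[0,-0.002,0.045],0,0.06],
    [[0,-0.002,0.09],0,0.06],
    [[0,-0.002,0.13],0,0.06],
    [[0,-0.002,0.16],0,0.06],
    [[0,-0.002,0.172],0,0.06],
    [[0,-0.002,0.172],0,0.06],
    [[0,-0.002,0.172],0,0.01],
    [[0,-0.002,0.172],0,0.01],
    [[0,-0.002,0.172],0,0.01],
    [[0,-0.002,0.172],0,0.01],
    [[0,-0.002,0.172],0,0.01],
    [[0,-0.002,0.172],0,0.01],
    [[0,-0.002,0.16],0,0.01],
    [[0,-0.002,0.13],0,0.01],
    [[0,-0.002,0.09],0,0.01],
    [[0,-0.002,0.045],0,0.01],
    [[0,-0.002,0.0],0,0.01],
    [[0,-0.002,-0.04],0,0.01],
    [[0,-0.002,-0.06],0,0.01],
    [[0,-0.002,-0.06],0,0.01],
  ],
  newtons=100,
)

```text
time_s: 18.55
position: [0.4696, -0.3568, 0.3157]
tool_rot: [[-0.23, 0.973, 0.004], [0.973, 0.23, -0.005], [-0.006, 0.003, -1.0]]
ft_force: [-1.4, -0.4, -2.4]
grip_width: 0.0236
gripper_force: 98.2
```

```bash
cat > slot.py <<'E'
from h import *
a=np.radians(6.4); c,s=np.cos(a),np.sin(a)
def P(x,y,z,h=96.4): sh([.629+c*x-s*y,.0043+s*x+c*y,z],h)
E
python3 -c "
from slot import *
P(-.02,0,.315); P(-.02,0,.204)"
```

```text
now [ 0.4696 -0.3568  0.3157] head 103.31 t 18.55 w 0.0236 | shift [ 0.3171  0.2184 -0.0005] turn 6.91
now [ 0.4696 -0.3568  0.3157] head 103.31 t 18.55 w 0.0236 | shift [0.3178 0.2181 0.1105] turn 6.91
```

>>> drive_tool(
  series=[
    [[0.03,0.02,0],2,0.01],
    [[0.07,0.05,0],5,0.01],
    [[0.11,0.08,0],6.9,0.01],
    [[0.15,0.105,0],6.9,0.01],
    [[0.19,0.13,0],6.9,0.01],
    [[0.23,0.16,0],6.9,0.01],
    [[0.27,0.185,0],6.9,0.01],
    [[0.3,0.205,0],6.9,0.01],
    [[0.318,0.218,0],6.9,0.01],
    [[0.318,0.218,0],6.9,0.01],
    [[0.318,0.218,0.03],6.9,0.01],
    [[0.318,0.218,0.05],6.9,0.01],
    [[0.318,0.218,0.05],6.9,0.01],
    [[0.318,0.218,0.05],6.9,0.01],
  ],
)

```text
time_s: 19.95
position: [0.6079, 0.0025, 0.2622]
tool_rot: [[-0.111, 0.994, -0.001], [0.994, 0.111, -0.0], [0.0, -0.001, -1.0]]
ft_force: [-0.1, -0.8, -1.0]
grip_width: 0.0226
gripper_force: 98.3
```

```bash
cat > bar.py <<'E'
from slot import *
p=env.observe(); R=np.array(p['tool_rot'])
for n in ['scene','wrist']:
    d=get(n); save(d,f'pics/b_{n}.png'); W=world(d); hsv=cv2.cvtColor(d['img'],cv2.COLOR_RGB2HSV); H,S,V=[hsv[...,i].astype(int) for i in range(3)]
    L=((W-[.629,.0043,0])@np.array([[c,-s,0],[s,c,0],[0,0,1]]))
    near=(abs(L[...,0])<.06)&(abs(L[...,1])<.05)&(d['depth']>0)
    red=((H<8)|(H>172))&(S>120)&near
    Q=L[red&(W[...,2]>.19)]
    if len(Q): print(n,'red',len(Q),np.percentile(Q,[2,98],axis=0).round(4).tolist())
    # blade: non-bright thing between plate and flange
    for z0 in (.172,.18,.19,.2,.21,.22):
        m=near&(abs(W[...,2]-z0)<.004)&(abs(L[...,0])<.04)&(abs(L[...,1])<.03); 
        if m.sum()>5: print(n,z0,m.sum(),np.percentile(L[m],[5,95],axis=0)[:,:2].round(4).tolist())
    rr=red&(W[...,2]<.165)&(abs(L[...,1])<.012)
    print(n,'red in slot',rr.sum(), np.percentile(L[rr],[5,95],axis=0).round(4).tolist() if rr.sum()>3 else '')
E
python3 bar.py; python3 -c "
from slot import *
P(-.02,0,.204)"
```

```text
scene red 283 [[-0.0343, -0.0174, 0.2781], [-0.0089, 0.0083, 0.3754]]
scene 0.172 176 [[-0.0366, -0.0277], [0.0375, 0.0269]]
scene 0.21 10 [[-0.0246, -0.0051], [-0.019, 0.0073]]
scene 0.22 13 [[-0.0251, -0.0048], [-0.0193, 0.007]]
scene red in slot 0 
wrist red 6311 [[-0.0326, -0.0068, 0.2795], [-0.0099, 0.015, 0.3424]]
wrist 0.2 7 [[-0.0232, 0.0083], [-0.0183, 0.0085]]
wrist 0.21 28 [[-0.0231, 0.0083], [-0.0169, 0.0088]]
wrist 0.22 19 [[-0.0233, 0.0085], [-0.0168, 0.0087]]
wrist red in slot 0 
now [0.6084 0.0027 0.2633] head 96.38 t 20.05 w 0.0227 | shift [-0.0006  0.0005  0.0593] turn -0.02
```

Blade measured at x −20.0, y +2.4 mm from the slot centre. I'll correct y by −2 mm, then insert and make the first stroke.

>>> drive_tool(
  series=[
    [[-0.0025,0,0.015],0,0.01],
    [[-0.0025,0,0.03],0,0.01],
    [[-0.0025,0,0.045],0,0.01],
    [[-0.0025,0,0.055],0,0.01],
    [[-0.0025,0,0.0595],0,0.01],
    [[-0.0025,0,0.0595],0,0.01],
    [[-0.0025,0.006,0.0595],0,0.01],
    [[-0.0025,0.012,0.0595],0,0.01],
    [[-0.0025,0.018,0.0595],0,0.01],
    [[-0.0025,0.024,0.0595],0,0.01],
    [[-0.0025,0.028,0.0595],0,0.01],
    [[-0.0025,0.028,0.0595],0,0.01],
    [[-0.0025,0.028,0.0595],0,0.01],
  ],
)

```text
time_s: 21.35
position: [0.6366, 0.0039, 0.2023]
tool_rot: [[-0.112, 0.994, 0.001], [0.994, 0.112, 0.0], [0.0, 0.001, -1.0]]
ft_force: [-1.2, -0.3, -2.0]
grip_width: 0.0225
gripper_force: 98.5
```

```bash
python3 bar.py; python3 -c "
from slot import *
P(-.02,0,.204);P(.008,0,.204)"
```

```text
scene red 262 [[-0.0057, -0.0194, 0.22], [0.0203, 0.0072, 0.3192]]
scene 0.172 155 [[-0.0368, -0.0274], [0.0381, 0.0274]]
scene 0.18 7 [[0.0031, -0.0075], [0.0086, -0.0015]]
scene 0.21 50 [[-0.0095, -0.0173], [0.0221, 0.0009]]
scene 0.22 23 [[-0.0038, -0.013], [0.0191, 0.0017]]
scene red in slot 0 
wrist red 6306 [[-0.0043, -0.0086, 0.2187], [0.0184, 0.0131, 0.2819]]
wrist 0.21 884 [[-0.0086, -0.0007], [0.0241, 0.0181]]
wrist 0.22 196 [[-0.0025, 0.0117], [0.0179, 0.013]]
wrist red in slot 192 [[-0.0284, -0.0112, 0.1279], [-0.0197, -0.0004, 0.1361]]
now [0.6367 0.0039 0.2027] head 96.42 t 21.45 w 0.0229 | shift [ 0.0013 -0.0276 -0.0014] turn 0.02
now [0.6367 0.0039 0.2027] head 96.42 t 21.45 w 0.0229 | shift [ 0.0012  0.0004 -0.0013] turn 0.02
```

Red shows at x −28…−20, z 128–136 mm in the slot: the side of the red tooth at about −0.83, so q started at −1.45. The second stroke can bring it nearly to centre.

>>> drive_tool(
  series=[
    [[0,-0.003,0],0,0.01],
    [[0,-0.003,-0.011],0,0.01],
    [[0,-0.003,-0.022],0,0.01],
    [[0,-0.01,-0.022],0,0.01],
    [[0,-0.02,-0.022],0,0.01],
    [[0,-0.028,-0.022],0,0.01],
    [[0,-0.028,-0.022],0,0.01],
    [[0,-0.028,-0.01],0,0.01],
    [[0,-0.028,0],0,0.01],
    [[0,-0.028,0],0,0.01],
    [[0,-0.022,0],0,0.01],
    [[0,-0.016,0],0,0.01],
    [[0,-0.01,0],0,0.01],
    [[0,-0.005,0],0,0.01],
    [[0,0,0],0,0.01],
    [[0,0.003,0],0,0.01],
    [[0,0.005,0],0,0.01],
    [[0,0.005,0],0,0.01],
    [[0,0.005,0],0,0.01],
  ],
)

```text
time_s: 23.35
position: [0.6416, 0.0044, 0.2027]
tool_rot: [[-0.112, 0.994, 0.001], [0.994, 0.112, -0.0], [-0.0, 0.001, -1.0]]
ft_force: [-2.0, -0.0, -1.7]
grip_width: 0.0227
gripper_force: 98.7
```

```bash
python3 bar.py; python3 -c "
from slot import *
P(.008,0,.204)"
python3 - <<'E'
import cv2
i=cv2.imread('pics/b_wrist.png'); cv2.imwrite('pics/b2.png',cv2.resize(i[100:330,130:380],None,fx=2.4,fy=2.4))
E
```

```text
scene red 260 [[-0.0001, -0.0155, 0.2197], [0.0243, 0.0076, 0.3167]]
scene 0.172 157 [[-0.0381, -0.0269], [0.036, 0.0259]]
scene 0.18 7 [[0.0092, -0.0074], [0.0139, -0.0017]]
scene 0.19 6 [[0.0075, -0.0066], [0.0141, -0.0043]]
scene 0.21 39 [[-0.005, -0.0183], [0.0277, 0.0034]]
scene 0.22 27 [[0.0, -0.0137], [0.027, 0.0009]]
scene red in slot 12 [[-0.0079, 0.0047, 0.1472], [-0.0012, 0.0104, 0.1556]]
wrist red 6301 [[0.0007, -0.0086, 0.2193], [0.0234, 0.0131, 0.2822]]
wrist 0.21 882 [[-0.0037, -0.0009], [0.0291, 0.018]]
wrist 0.22 210 [[0.0022, 0.0116], [0.0228, 0.0129]]
wrist red in slot 62 [[-0.0073, -0.0045, 0.1469], [0.0014, 0.0047, 0.1524]]
now [0.6416 0.0044 0.2028] head 96.42 t 23.45 w 0.0228 | shift [ 0.0013 -0.0045 -0.0012] turn 0.02
```

View pics/b2.png

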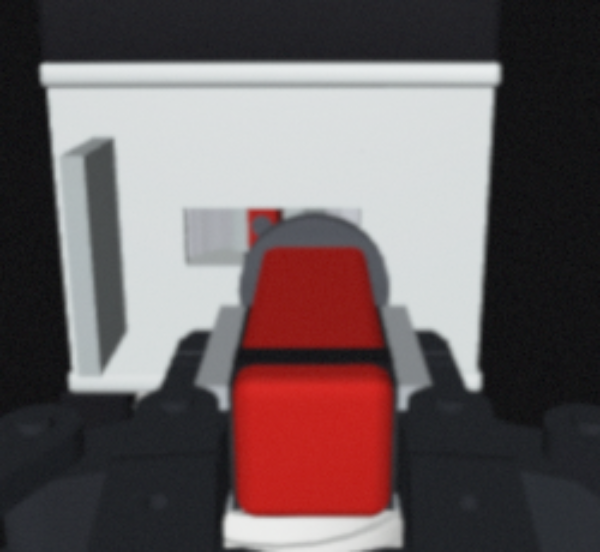

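The red crown, at (265,228) in the picture, spans x −7…+1.4 mm, so q ≈ −0.06. A small extra nudge, then back off and withdraw.

>>> drive_tool(
  series=[
    [[0,0.001,0],0,0.01],
    [[0,0.002,0],0,0.01],
    [[0,0.002,0],0,0.01],
    [[0,0,0],0,0.01],
    [[0,-0.003,0],0,0.01],
    [[0,-0.003,-0.01],0,0.01],
    [[0,-0.003,-0.03],0,0.01],
    [[0,-0.003,-0.06],0,0.01],
    [[0,-0.003,-0.09],0,0.01],
    [[0,-0.003,-0.113],0,0.01],
    [[0,-0.003,-0.113],0,0.01],
  ],
)

```text
time_s: 24.55
position: [0.6392, 0.004, 0.3198]
tool_rot: [[-0.112, 0.994, 0.008], [0.994, 0.112, -0.001], [-0.002, 0.008, -1.0]]
ft_force: [-0.4, -0.3, -1.5]
grip_width: 0.0228
gripper_force: 98.9
```

```bash
python3 bar.py | grep slot; python3 -c "
from slot import *
sh([.4709,-.3573,.315],103.3)"
```

```text
scene red in slot 10 [[-0.0056, 0.0036, 0.1517], [0.0007, 0.0114, 0.155]]
wrist red in slot 80 [[-0.0056, -0.0091, 0.1503], [0.0022, 0.0053, 0.1524]]
now [0.6383 0.0041 0.3152] head 96.42 t 24.65 w 0.0233 | shift [-3.404e-01 -2.067e-01  1.000e-04] turn -6.88
```

Red tooth at about −0.03 rad, good. Return the bar to the rack.

>>> drive_tool(
  series=[
    [[-0.03,-0.018,0],-3,0.01],
    [[-0.07,-0.042,0],-6.9,0.01],
    [[-0.11,-0.067,0],-6.9,0.01],
    [[-0.15,-0.091,0],-6.9,0.01],
    [[-0.19,-0.115,0],-6.9,0.01],
    [[-0.23,-0.14,0],-6.9,0.01],
    [[-0.27,-0.164,0],-6.9,0.01],
    [[-0.31,-0.188,0],-6.9,0.01],
    [[-0.33,-0.2,0],-6.9,0.01],
    [[-0.34,-0.2065,0],-6.9,0.01],
    [[-0.34,-0.2065,0.03],-6.9,0.01],
    [[-0.34,-0.2065,0.07],-6.9,0.01],
    [[-0.34,-0.2065,0.11],-6.9,0.01],
    [[-0.34,-0.2065,0.13],-6.9,0.01],
    [[-0.34,-0.2065,0.13],-6.9,0.01],
    [[-0.34,-0.2065,0.13],-6.9,0.01],
  ],
)

```text
time_s: 26.25
position: [0.4715, -0.3564, 0.186]
tool_rot: [[-0.231, 0.973, 0.0], [0.973, 0.231, -0.0], [-0.0, 0.0, -1.0]]
ft_force: [0.8, 0.2, -1.8]
grip_width: 0.0229
gripper_force: 99.0
```

Run:
```python
from h import *
s=env.observe(); 
for n in ('wrist','scene'):
    d=get(n); W=world(d); hsv=cv2.cvtColor(d['img'],cv2.COLOR_RGB2HSV); H,S,V=[hsv[...,i].astype(int) for i in range(3)]
    a=np.radians(13.3); L=(W-[.4704,-.3553,0])@np.array([[np.cos(a),-np.sin(a),0],[np.sin(a),np.cos(a),0],[0,0,1]])
    near=(abs(L[...,0])<.035)&(abs(L[...,1])<.035)&(d['depth']>0)
    for z0 in (.11,.12,.13,.14,.15):
        m=near&(abs(L[...,2]-z0)<.005)
        if m.sum()>4: print(n,z0,m.sum(),np.percentile(L[m],[5,95],axis=0)[:,:2].round(4).tolist())
    red=((H<8)|(H>172))&(S>120)&near; Q=L[red]; print(n,'red',np.percentile(Q,[2,98],axis=0).round(4).tolist())
sh([.4709,-.3573,.081],103.3)
```

```text
wrist 0.13 27 [[-0.0019, 0.0064], [0.0042, 0.0068]]
wrist 0.14 30 [[-0.0018, 0.0064], [0.0048, 0.0068]]
wrist red [[-0.011, -0.0091, 0.2025], [0.0117, 0.0131, 0.2654]]
scene 0.13 12 [[-0.001, -0.007], [0.0049, 0.0027]]
scene 0.14 12 [[-0.0012, -0.0068], [0.0055, 0.0034]]
scene 0.15 16 [[-0.0009, -0.0068], [0.0045, 0.0051]]
scene red [[-0.0126, -0.0206, 0.2051], [0.016, -0.0065, 0.3079]]
now [ 0.4717 -0.3571  0.1871] head 103.34 t 26.35 w 0.0229 | shift [ 0.0002 -0.001   0.1061] turn 0.04
```

>>> drive_tool(
  series=[
    [[0,-0.001,0.02],0,0.01],
    [[0,-0.001,0.045],0,0.01],
    [[0,-0.001,0.07],0,0.01],
    [[0,-0.001,0.09],0,0.01],
    [[0,-0.001,0.102],0,0.01],
    [[0,-0.001,0.106],0,0.01],
    [[0,-0.001,0.107],0,0.01],
    [[0,-0.001,0.107],0,0.01],
    [[0,-0.001,0.107],0,0.05],
    [[0,-0.001,0.107],0,0.06],
    [[0,-0.001,0.107],0,0.06],
    [[0,-0.001,0.107],0,0.06],
    [[0,-0.001,0.107],0,0.06],
    [[0,-0.001,0.09],0,0.06],
    [[0,-0.001,0.05],0,0.06],
    [[0,-0.001,0],0,0.06],
    [[0,-0.001,-0.05],0,0.06],
    [[0,-0.001,-0.1],0,0.06],
    [[0,-0.001,-0.1],0,0.06],
    [[0,-0.001,-0.1],0,0.06],
  ],
)

```text
time_s: 28.35
position: [0.4702, -0.3572, 0.286]
tool_rot: [[-0.23, 0.973, 0.001], [0.973, 0.23, -0.001], [-0.002, 0.001, -1.0]]
ft_force: [-0.1, 0.2, -0.4]
grip_width: 0.0601
gripper_force: 0.0
```

Run:
```python
from h import *
for n in ('wrist','scene'):
    d=get(n); W=world(d); hsv=cv2.cvtColor(d['img'],cv2.COLOR_RGB2HSV); H,S,V=[hsv[...,i].astype(int) for i in range(3)]
    red=((H<8)|(H>172))&(S>130)&(d['depth']>0)
    Q=W[red&(abs(W[...,0]-.47)<.04)&(abs(W[...,1]+.355)<.04)]; T=Q[Q[:,2]>.155]; print(n,'z',np.percentile(Q[:,2],[2,98]).round(3),'top',cv2.minAreaRect((T[:,:2]*1000).astype(np.float32)))
    a=np.radians(6.4); L=(W-[.629,.0043,0])@np.array([[np.cos(a),-np.sin(a),0],[np.sin(a),np.cos(a),0],[0,0,1]])
    m=red&(abs(L[...,0])<.026)&(abs(L[...,1])<.012)&(L[...,2]<.165)
    if m.sum()>3: print(n,'tooth',m.sum(),np.percentile(L[m],[2,50,98],axis=0).round(4).tolist())
    b=(abs(H-108)<12)&(S>140)&(d['depth']>0)&(abs(W[...,1]-.36)<.08)&(W[...,2]<.06)&(W[...,0]<.6)
    if b.sum()>50: print(n,'cover',cv2.minAreaRect((W[b][:,:2]*1000).astype(np.float32)),np.median(W[b][:,2]))
    if n=='scene': save(d,'pics/end.png',1.5)
```

```text
wrist z [0.098 0.162] top ((469.5538635253906, -354.3026428222656), (22.44230842590332, 21.346294403076172), 12.924628257751465)
scene z [0.102 0.165] top ((471.2098083496094, -357.74267578125), (25.062522888183594, 21.94112205505371), 13.409293174743652)
scene tooth 9 [[-0.0057, 0.0017, 0.1497], [-0.0009, 0.0071, 0.1547], [0.0003, 0.0109, 0.1568]]
scene cover ((475.6697082519531, 352.2905578613281), (110.36862182617188, 70.77619934082031), 5.691978454589844) 0.02048743934033743
```

View pics/end.png

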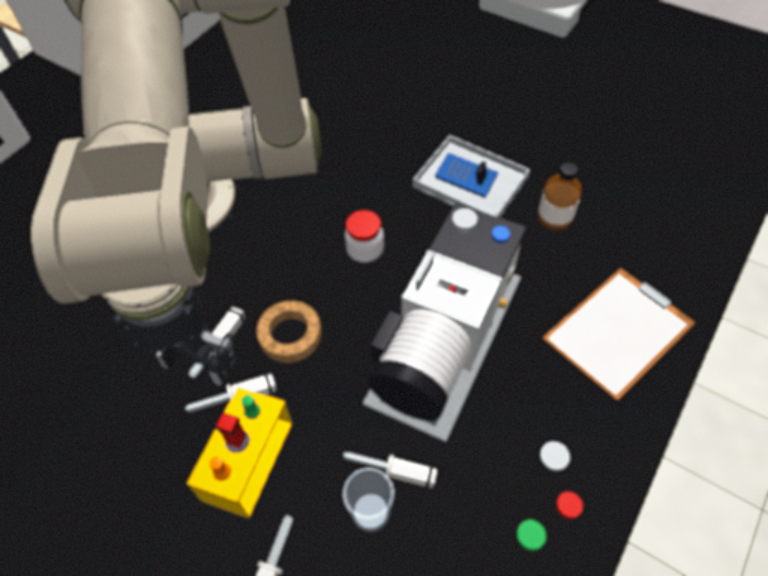

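The final view shows the cover in the tray at (466,175), the red tooth centred in the slot at (453,288) and the bar upright in its hole at (231,432). Jar, bottle, beaker and cork ring are at their old pixels. The white decoys have toppled, but they are not listed things. Handing in.

```bash
python3 -c "
from rig import env
print(env.close_job())"
```

```text
the job is handed in; nothing more can be done
None
```

Handed in at about 28 s, result not reported back: cover right way up in the tray, red tooth about 0.03 rad short of the slot's centre, bar upright in its own hole, bottle, jar, beaker and cork ring unmoved in the last picture; the white look-alike bars toppled along the way, cause not checked.

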